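# Rock-test a deck foot and sort it

## Robot

A 7-joint arm with a two-finger parallel gripper is mounted at the origin on the work surface. World frame = base frame: x ahead of the robot, y to its left, z up, the work surface at z = 0. Lengths are in m, angles in rad, forces in N, time in s.
With the tool pointing down it reaches from about 0.4 to 0.85 m from the base axis. Payload 6.9 kg.
Tool frame: the origin (TCP) lies midway between the tips of the shut fingers; the grasp point (between the pads) lies behind it (ctrl.pinch_z is the z of the grasp point in the tool frame, in m); z points along the fingers, y is the direction in which the jaws open and shut (so a half turn about z gives the same grasp; the last joint's range is limited). The gripper opens to 85 mm and grips with 20 to 120 N. Pads are 22 mm wide; open, the fingers measure 114 mm over their backs; the gripper's body (76 mm by 85 mm) begins 54 mm behind the grasp point. The pads swing forward as they close: fully open they stand 13 mm farther back than shut.
Start: joints at [-1.077, 0.507, -0.238, 1.5, 0.126, 1.149, -0.155], TCP at [0.236, 0.579, 0.231] pointing down, gripper open.
Joint ranges: [-3.08, 3.08], [-0.24, 2.05], [-1.43, 1.35], [0, 2.5], [-1.52, 4.66], [0.17, 1.96], [-2.89, 2.89]. Speed limits (rad/s): [2.39, 2.39, 3.14, 3.14, 3.14, 3.14, 3.14].

## Interface

Orientations are given as a unit quaternion [w, x, y, z].
In Python, from station import ctrl, get_state, vision, ticket, models gives the robot as it stands. Calls block until the motion is done:
- ctrl.movep(position, orientation): joint-space move of the TCP to a pose.
- ctrl.movel(position, frame=None, max_speed=0.15): straight line of the TCP; frame=None keeps the orientation; max_speed is the mean speed in m/s.
- ctrl.set_joints(angles): joint-space move.
- ctrl.ungrasp() and ctrl.close_gripper(force=None): open the fingers fully, or close them until they stop; force is the grip in N (None keeps the last).
- ctrl.pause(seconds).
- ctrl.ik(position, orientation): joint angles nearest the present ones, or None.
- get_state(): the state.
- vision.grab_frame(name): name is "scene" or "side" or "wrist"; returns (picture, depth): 480x640x3 uint8, blue, green, red; 480x640 float32, m along the optical axis (not along the pixel's ray), 0 where there is no reading.
- vision.camera_info(name): a dict with "mtx" (3x3 intrinsics, pixels), "R" (3x3) and "t" (3): a world point X has camera coordinates R X + t; the wrist camera has in their place "hand_eye" (4x4, takes a point from camera to tool coordinates, whose origin is the TCP and whose axes are the flange's). Camera axes: x right, y down, z forward; pixel columns grow to the right and rows downward; lengths in m; the calibration is good to about 2 mm. A picture is of the moment at which its call begins: read the wrist's pose just before it. camera_info takes no time and is no camera call.
A pose or a line that the arm cannot do raises ctrl.Unreachable and nothing moves.
- ticket.close_job(): hands the job in, once; it reports no verdict.
Trained networks look in the newest picture that a camera, given by its name, has taken for a name from the list of things; names that differ only in an ending like _2 or _b are one class to them, and where a whole thing is asked for, a point or a joint stands for the part that bears it (a point fixed in the world has none). Each returns a list of dicts, best first, with "p" (0 to 1); they miss things now and then, are a little off and sometimes report something else, mostly with a low value. They report only what shows in the picture. A call takes as long as a camera call. They do not tell look-alikes from the thing itself.
- models.recognise(camera, target): "point" ([column, row] in pixels, amid what is visible of it).
- models.masks_of(camera, target): "mask" (480x640 bool, what is visible of it) and "point" ([column, row] in pixels, amid what is visible of it).
The state is a dict: "time": time; "qpos": joint angles; "qd": joint speeds; "tau": joint torques, N m; "tcp_pos": TCP position; "eef_rot": TCP orientation; "contact_force": force on the tool from outside, world axes, zero at the start; "wrist_torque": the same for the moment, N m; "width": finger opening in m.
Only numpy, scipy, OpenCV 4.12 (cv2) and the standard library are available. Lean on these libraries where they do the work, as an engineer would, in place of code of your own. Each camera call takes 0.05 s, during which the arm holds its last target.

## Task

One of the two aluminium foot brackets in the stock box has a pad that is not driven home. Take the one nearer to the steel checking plate, stand it on the plate, let go and press down on its two toe corners alternately, left and right, at least twice each, to feel whether it rocks. If it stands firm, stand it in the long plywood tray, if it rocks, in the short one; set it down rather than drop it, and leave the other foot, the spring and the tape where they are.

Things in the scene. Friction and masses are not known exactly. Their poses are not given: they have to be found in the camera images.
- foot_a: one of two foot brackets alike to the eye: bare aluminium, 0.24 to 0.39 kg; base 110 long (x, heel to toe) x 84 wide (y) x 8 mm on four black pads, 18 mm diameter, 6 mm high, at x +-43, y +-31 mm; upright tab at the heel (-x). Origin: under the base's centre at the pads' underside, z up. All pads home: it stands level and firm. But on one of the two feet, not known which, a toe pad is 4 mm proud
- foot_b: the other foot bracket, same description. The foot with the proud pad rests tilted about 0.045 rad and rocks: unpressed, the toe corner beside the proud pad floats; 3 N or more there sinks it about 4 mm until its pad meets the plate, and it comes back up when let go. Either foot may be the one nearer to the checking plate
- foot_a_toe_left (a point): of foot_a: top face of the base (z +14 mm of the foot) over the left toe pad (x +43, y +31 mm; left as seen looking from heel to toe). A press here: closed fingers within 20 mm of the point, 6 to 15 N for 0.2 s (4 N for 0.1 s counts). Where the foot rocks, one toe corner stops the finger 3 to 5 mm lower than the other; where it is firm both are within 1 mm
- foot_a_toe_right (a point): of foot_a: the same over the right toe pad (x +43, y -31 mm of the foot)
- foot_a_tab (a point): of foot_a: middle of the tab's top edge (x -51, y 0, z +66 mm of the foot). The tab is 66 mm wide (y), 8 mm thick (x), 52 mm high above the base. In the stock box its back is 2 to 8 mm from the wall, so there it must be gripped across its 66 mm; in the plywood trays only 15 mm are left on either side of it, too little for fingers, so there it must be held by its 8 mm thickness
- foot_b_toe_left (a point): of foot_b: top face of the base (z +14 mm of the foot) over the left toe pad (x +43, y +31 mm; left as seen looking from heel to toe). A press here: closed fingers within 20 mm of the point, 6 to 15 N for 0.2 s (4 N for 0.1 s counts). Where the foot rocks, one toe corner stops the finger 3 to 5 mm lower than the other; where it is firm both are within 1 mm
- foot_b_toe_right (a point): of foot_b: the same over the right toe pad (x +43, y -31 mm of the foot)
- foot_b_tab (a point): of foot_b: middle of the tab's top edge (x -51, y 0, z +66 mm of the foot). The tab is 66 mm wide (y), 8 mm thick (x), 52 mm high above the base. In the stock box its back is 2 to 8 mm from the wall, so there it must be gripped across its 66 mm; in the plywood trays only 15 mm are left on either side of it, too little for fingers, so there it must be held by its 8 mm thickness
- plate: the checking plate: square of ground steel 220 x 220 mm, 30 mm high, flat on top, heavy and fixed; origin under its centre, so its top is at z +30 mm; edges along its x and y
- stock: the open brown stock box in which both feet stand side by side: 190 (x) x 290 (y) mm outside, 75 mm high, walls and floor 6 mm, fixed; origin under its centre. The feet stand with the heel at its -x wall and the toe to +x, centred about 55 mm to its -y side (nearer the checking plate; this one is to be tested) and 55 mm to its +y side (stays)
- kit: the long plywood tray, for good feet: open box 320 mm long (x) x 112 mm wide (y) x 72 mm high outside, walls and floor 8 mm: 304 x 96 mm inside, floor 8 mm above its origin; origin under its centre; fixed, empty
- rework: the short plywood tray, for feet that rock: open box 200 mm long (x) x 112 mm wide (y) x 72 mm high outside, walls and floor 8 mm: 184 x 96 mm inside, floor 8 mm above its origin; origin under its centre; fixed, empty
- spring: bystander: coil spring with black end cups, standing, 72 mm in diameter, 106 mm tall; origin under its centre
- tape: bystander: roll of blue tape lying flat, 110 mm in diameter, 48 mm high; origin under its centre
There are look-alikes about, which are no part of the job. Leave any pink look-alike of the foot_a alone.

How it is judged:
By the outcome, as a careful person would: the job done as asked, in the order asked, and still so for the second after the job is handed in, with the robot touching nothing.
It also fails if it takes over 59 s, if anything falls off the work surface, if the arm or the gripper's body presses on something with over 40 N, if the wrist force passes 120 N, or if a joint passes its speed limit or range.

## Working session

There is one attempt and no reset: what is moved stays moved. The work goes in short steps, each a Python script; the robot and the scene stay as the last script left them, time stands still between calls to the robot, and variables do not carry over. Pictures are saved under pics/ and viewed, and the job is handed in when it is done.

```bash
ls; mkdir -p pics; cat > h.py <<'E'
import numpy as np, cv2
from station import ctrl, get_state, vision, ticket, models
def info(n):
    c=vision.camera_info(n); return {k:np.array(v) for k,v in c.items()}
E
python3 - <<'E'
from h import *
for n in ["scene","side"]:
    im,d=vision.grab_frame(n); cv2.imwrite(f"pics/{n}0.png",im); np.save(f"{n}0.npy",d); print(n,{k:v.round(3).tolist() for k,v in info(n).items()})
im,d=vision.grab_frame("wrist"); cv2.imwrite("pics/wrist0.png",im); print(info("wrist"))
print(ctrl.pinch_z, get_state())
E
```

```text
pics
scene {'mtx': [[487.402, 0.0, 316.179], [0.0, 487.402, 243.146], [0.0, 0.0, 1.0]], 'R': [[0.875, 0.484, 0.001], [0.4, -0.721, -0.566], [-0.273, 0.495, -0.825]], 't': [-0.535, -0.133, 1.42]}
side {'mtx': [[495.972, 0.0, 322.328], [0.0, 495.972, 235.837], [0.0, 0.0, 1.0]], 'R': [[0.944, -0.328, 0.021], [-0.184, -0.581, -0.793], [0.272, 0.745, -0.609]], 't': [-0.528, 0.191, 1.101]}
{'mtx': array([[407.48980336,   0.        , 318.65700148],
       [  0.        , 407.48980336, 235.2407482 ],
       [  0.        ,   0.        ,   1.        ]]), 'hand_eye': array([[ 4.36655328e-04, -9.44412186e-01, -3.28763491e-01,
         8.49309723e-02],
       [ 9.99999708e-01,  2.06345112e-04,  7.35423396e-04,
         7.37860020e-04],
       [-6.26704078e-04, -3.28763716e-01,  9.44412000e-01,
        -1.41793307e-01],
       [ 0.00000000e+00,  0.00000000e+00,  0.00000000e+00,
         1.00000000e+00]])}
-0.0187 {'time': 0.15, 'qpos': array([-1.07747926,  0.50819099, -0.23754153,  1.5008875 ,  0.1256717 ,
        1.14890428, -0.15476699]), 'qd': array([ 0.00090439, -0.00128519, -0.00148289, -0.00267949,  0.00130316,
       -0.00075053,  0.00171428]), 'tau': array([-2.62739835e-03, -6.21019936e+01, -2.18923666e+00, -2.49845999e+01,
        1.27101669e-02,  9.12249932e-03, -1.91173439e-05]), 'tcp_pos': array([0.23626521, 0.57821441, 0.23060609]), 'eef_rot': array([-1.39902655e-04,  1.92683200e-01,  9.81260765e-01, -6.89515483e-04]), 'contact_force': array([-0.20696914, -0.32071784,  1.09592236]), 'wrist_torque': array([ 0.02800573, -0.01375798, -0.02556435]), 'width': 0.08553581483204757}
```

View pics/scene0.png

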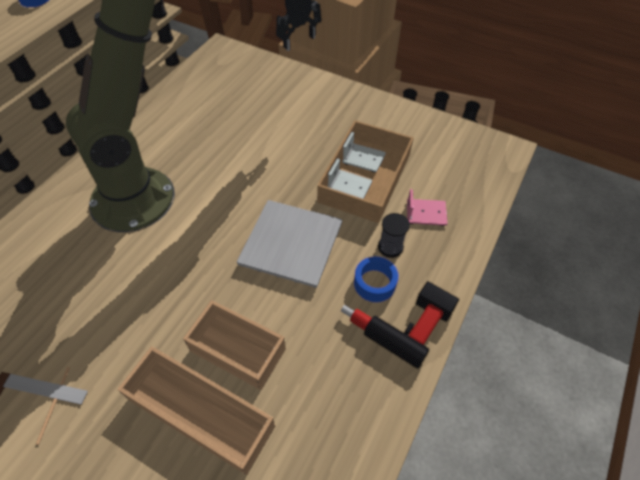

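View pics/side0.png

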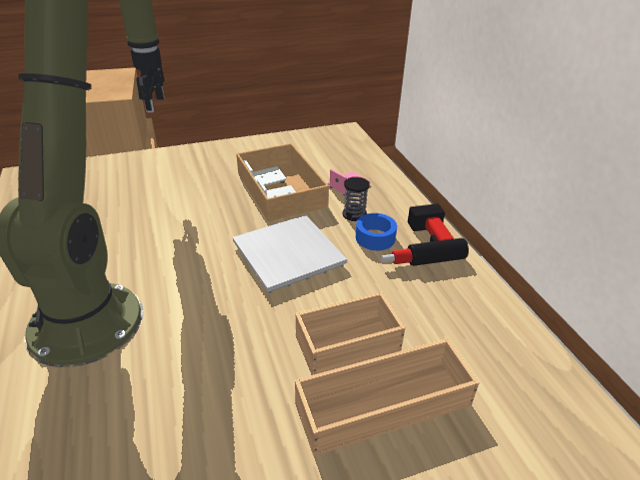

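View pics/wrist0.png

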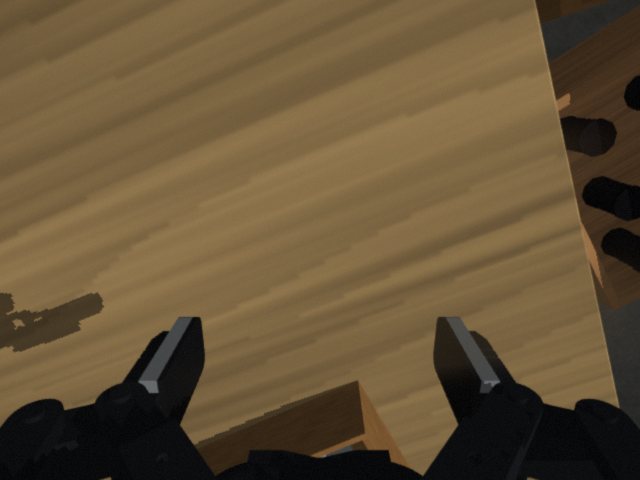

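The scene view shows two bare feet in the stock box, one near (350,184) beside the plate and one at (364,157). The pink look-alike is at (428,211). The plate is at (292,242), the short tray at (236,341), the long tray at (198,410), the spring at (394,235) and the tape at (377,279). Next I'll run the networks and take metric measurements.

```bash
cat >> h.py <<'E'
def cloud(n,d):
    c=info(n);K=c['mtx'];v,u=np.mgrid[0:480,0:640]
    P=np.stack([(u-K[0,2])/K[0,0]*d,(v-K[1,2])/K[1,1]*d,d],-1)
    if n!="wrist": 
        return (P-c['t'])@c['R']
    from scipy.spatial.transform import Rotation as Ro
    s=STATE or get_state(); q=s['eef_rot']; R=Ro.from_quat([q[1],q[2],q[3],q[0]]).as_matrix()
    H=c['hand_eye']; return (P@H[:3,:3].T+H[:3,3])@R.T+s['tcp_pos']
STATE=None
E
python3 - <<'E'
from h import *
for n in ["scene","side"]:
    d=np.load(f"{n}0.npy"); W=cloud(n,d)
    for t in ["foot_a","plate","stock","kit","rework","spring","tape"]:
        for r in models.masks_of(n,t)[:3]:
            m=r["mask"]&(d>0); p=W[m]
            print(n,t,round(r["p"],2),np.round(r["point"]).tolist(),m.sum(),np.percentile(p,[3,50,97],axis=0).round(3).tolist())
E
```

```text
scene foot_a 0.94 [364.0, 154.0] 906 [[0.471, 0.415, 0.01], [0.517, 0.452, 0.02], [0.577, 0.498, 0.068]]
scene foot_a 0.78 [348.0, 184.0] 844 [[0.486, 0.301, 0.013], [0.529, 0.336, 0.018], [0.589, 0.375, 0.07]]
scene plate 0.59 [293.0, 244.0] 5856 [[0.387, -0.034, 0.021], [0.496, 0.068, 0.028], [0.6, 0.183, 0.032]]
scene stock 0.97 [374.0, 172.0] 4390 [[0.464, 0.248, 0.0], [0.582, 0.408, 0.027], [0.661, 0.544, 0.074]]
scene kit 0.7 [200.0, 408.0] 9050 [[0.389, -0.457, 0.003], [0.544, -0.399, 0.008], [0.702, -0.35, 0.072]]
scene kit 0.45 [361.0, 153.0] 827 [[0.474, 0.415, 0.014], [0.518, 0.452, 0.02], [0.576, 0.494, 0.067]]
scene rework 0.6 [237.0, 343.0] 5088 [[0.438, -0.297, 0.003], [0.53, -0.236, 0.014], [0.632, -0.189, 0.072]]
scene spring 0.95 [395.0, 237.0] 1105 [[0.698, 0.171, -0.001], [0.732, 0.188, 0.083], [0.76, 0.234, 0.107]]
scene tape 0.61 [373.0, 270.0] 1313 [[0.691, 0.027, 0.001], [0.743, 0.074, 0.042], [0.791, 0.126, 0.049]]
scene tape 0.27 [365.0, 153.0] 843 [[0.473, 0.415, 0.014], [0.517, 0.45, 0.02], [0.576, 0.493, 0.068]]
side foot_a 0.84 [276.0, 188.0] 208 [[0.482
[... 623 characters left out ...]
[[0.384, -0.456, 0.005], [0.538, -0.39, 0.028], [0.696, -0.348, 0.073]]
side rework 0.74 [349.0, 328.0] 6128 [[0.434, -0.296, 0.006], [0.534, -0.227, 0.037], [0.627, -0.187, 0.074]]
side rework 0.29 [273.0, 193.0] 209 [[0.483, 0.304, 0.018], [0.53, 0.355, 0.022], [0.581, 0.378, 0.074]]
side spring 0.9 [355.0, 195.0] 925 [[0.698, 0.175, 0.001], [0.724, 0.195, 0.061], [0.763, 0.288, 0.109]]
side tape 0.94 [374.0, 228.0] 1278 [[0.687, 0.029, 0.003], [0.737, 0.068, 0.035], [0.784, 0.126, 0.051]]
side tape 0.72 [270.0, 175.0] 475 [[0.475, 0.415, 0.007], [0.536, 0.454, 0.024], [0.579, 0.512, 0.073]]
side tape 0.4 [286.0, 253.0] 5098 [[0.384, -0.037, 0.02], [0.487, 0.06, 0.031], [0.6, 0.18, 0.034]]
```

```bash
python3 - <<'E'
import h; from h import *
# top-down height map, 2mm px : x 0.2..1.0 right->, y -0.7..0.75 up
for n in ["scene","side"]:
    d=np.load(f"{n}0.npy"); W=cloud(n,d)[d>0]; im=cv2.imread(f"pics/{n}0.png")[d>0]
    H=np.zeros((560,400,3),np.uint8); 
    o=np.argsort(W[:,2]); W=W[o]; im=im[o]
    c=((W[:,0]-0.15)/0.002).astype(int); r=((0.6-W[:,1])/0.002).astype(int)
    k=(c>=0)&(c<400)&(r>=0)&(r<560)&(W[:,2]<.15)
    H[r[k],c[k]]=im[k]; cv2.imwrite(f"pics/top_{n}.png",H)
a=np.hstack([cv2.imread("pics/top_scene.png"),cv2.imread("pics/top_side.png")]); cv2.imwrite("pics/top0.png",a)
E
```

```text
(no output)
```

View pics/top0.png

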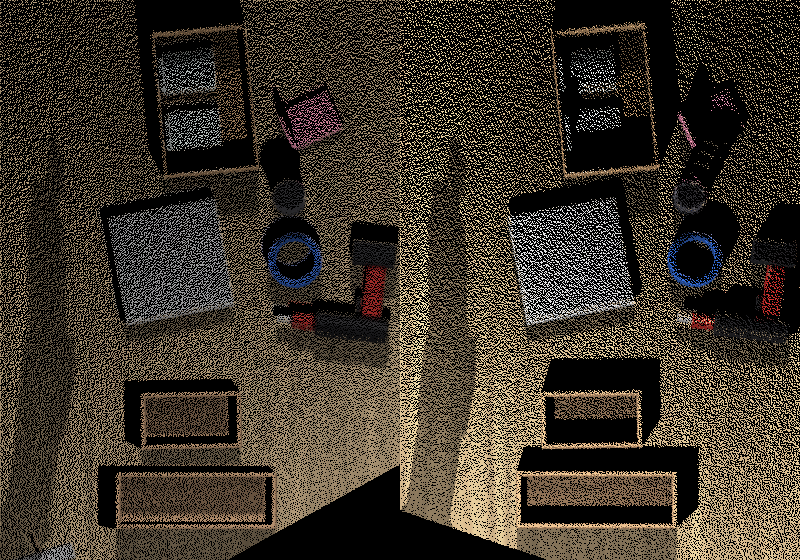

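```bash
cat >> h.py <<'E'
def quat(a):  # tool down, tool x at world angle a (rad)
    return np.array([0,np.cos(a/2),np.sin(a/2),0])
def rect(p,zlo,zhi,box):
    k=(p[:,2]>zlo)&(p[:,2]<zhi)&(p[:,0]>box[0])&(p[:,0]<box[1])&(p[:,1]>box[2])&(p[:,1]<box[3])
    q=p[k][:,:2]*1000
    (c,s,a)=cv2.minAreaRect(q.astype(np.float32)); return k.sum(),np.round(c,1),np.round(s,1),round(a,2),np.median(p[k][:,2]).round(4)
E
python3 - <<'E'
from h import *
for n in ["scene","side"]:
    d=np.load(f"{n}0.npy"); W=cloud(n,d)[d>0]
    for nm,zl,zh,b in [("stock",.068,.085,(.44,.68,.22,.57)),("plate",.022,.04,(.33,.65,-.06,.22)),("kit",.066,.08,(.35,.74,-.48,-.33)),("rework",.066,.08,(.4,.67,-.32,-.165))]:
        print(n,nm,*rect(W,zl,zh,b))
s=get_state(); print(s['time'])
for a in (5,95,185,275,-85,-175):
  for p in ([.48,.33,.2],[.47,.06,.1],[.51,-.24,.06],[.5,-.4,.06]):
    j=ctrl.ik(p,quat(np.deg2rad(a))); print(a,p,None if j is None else np.round(j,2))
E
```

```text
scene stock 764 [559.  398.2] [191.5 298. ] 5.4 0.0721
scene plate 5654 [491.   76.9] [222.3 224.3] 10.4 0.0281
scene kit 1665 [ 541.8 -400.8] [113. 322.] 89.84 0.0706
scene rework 986 [ 532.1 -240.3] [201.4 114.1] 0.94 0.0701
side stock 803 [560.8 399.2] [193.1 302.6] 5.43 0.0739
side plate 4899 [492.3  79.5] [222.1 226.2] 10.42 0.0307
side kit 2358 [ 543.5 -399.4] [115.2 321.4] 89.91 0.0719
side rework 1236 [ 533.6 -238.6] [201.7 116.8] 1.26 0.0719
0.85
5 [0.48, 0.33, 0.2] [-0.94  0.5   0.46  1.67 -0.25  1.03 -1.88]
5 [0.47, 0.06, 0.1] [-0.48  0.48  0.43  2.07 -0.32  0.66 -1.32]
5 [0.51, -0.24, 0.06] [ 0.01  0.69  0.63  1.88 -0.58  0.76 -0.52]
5 [0.5, -0.4, 0.06] [ 0.14  0.9   0.96  1.67 -0.84  1.03 -0.11]
95 [0.48, 0.33, 0.2] [-0.69  0.46  0.06  1.67 -0.03  1.01 -0.52]
95 [0.47, 0.06, 0.1] [-0.29  0.45  0.16  2.07 -0.11  0.64  0.03]
95 [0.51, -0.24, 0.06] [ 0.09  0.66  0.48  1.88 -0.45  0.72  0.92]
95 [0.5, -0.4, 0.06] [ 0.34  0.76  0.52  1.67 -0.47  0.85  1.15]
185 [0.48, 0.33, 0.2] [-0.44  0.47 -0.31  1.66  0.17  1.03  0.85]
185 [0.47, 0.06, 0.1] [-0.04  0.44 -0.2   2.06  0.14  
[... 247 characters left out ...]
-0.61  2.06  0.43  0.71  2.59]
275 [0.51, -0.24, 0.06] [-0.22  0.92  1.15  1.88 -0.99  1.05 -1.69]
275 [0.5, -0.4, 0.06] [ 0.08  1.    1.15  1.67 -0.99  1.16 -1.56]
-85 [0.48, 0.33, 0.2] [-0.19  0.54 -0.72  1.66  0.39  1.09  2.2 ]
-85 [0.47, 0.06, 0.1] [ 0.25  0.49 -0.61  2.06  0.43  0.71  2.59]
-85 [0.51, -0.24, 0.06] [-0.22  0.92  1.15  1.88 -0.99  1.05 -1.69]
-85 [0.5, -0.4, 0.06] [ 0.08  1.    1.15  1.67 -0.99  1.16 -1.56]
-175 [0.48, 0.33, 0.2] [-0.44  0.47 -0.31  1.66  0.17  1.03  0.85]
-175 [0.47, 0.06, 0.1] [-0.04  0.44 -0.2   2.06  0.14  0.65  1.33]
-175 [0.51, -0.24, 0.06] [ 0.43  0.6  -0.05  1.87  0.05  0.67  2.01]
-175 [0.5, -0.4, 0.06] [ 0.54  0.7   0.16  1.66 -0.15  0.79  2.43]
```

```bash
python3 - <<'E'
import h; from h import *
a=np.deg2rad(185.4)
ctrl.movep([.50,.345,.24],quat(a)); ctrl.pause(.15)
for i,p in enumerate([None,[.54,.345,.24]]):
    if p: ctrl.movel(p,max_speed=.3); ctrl.pause(.1)
    h.STATE=get_state(); im,d=vision.grab_frame("wrist")
    ms=models.masks_of("wrist","foot_a")
    for r in ms: print(round(r["p"],2),np.round(r["point"]))
    W=cloud("wrist",d); np.savez(f"w{i}.npz",W=W,d=d,**{f"m{k}":r["mask"] for k,r in enumerate(ms)})
    cv2.imwrite(f"pics/wa{i}.png",im)
    P=W[d>0]
    print("stock rim",*rect(P,.068,.085,(.44,.68,.22,.57)))
    for r in ms:
        p=W[r["mask"]&(d>0)]
        t=p[p[:,2]>p[:,2].max()-.012]; b=p[p[:,2]<.035]
        print("tab",rect(t,.06,.09,(0,1,-1,1)),"base",rect(b,.012,.03,(0,1,-1,1)))
print(get_state()['time'],get_state()['tcp_pos'])
E
```

```text
0.94 [309. 229.]
0.84 [437. 231.]
0.63 [307. 420.]
stock rim 12034 [559.6 402.5] [191.6 291. ] 5.58 0.0738
tab (np.int64(1001), array([483.2, 336.9]), array([13.6, 65.6]), 3.56, np.float64(0.0711)) base (np.int64(7969), array([539.6, 341.7]), array([104.6,  84.1]), 5.24, np.float64(0.0193))
tab (np.int64(1022), array([471.8, 455.7]), array([ 8.5, 65.9]), 5.35, np.float64(0.071)) base (np.int64(8611), array([527.6, 461.2]), array([105.4,  84.5]), 5.19, np.float64(0.0219))
tab (np.int64(0), array([0., 0.]), array([0., 0.]), 0.0, np.float64(nan)) base (np.int64(3500), array([769.6, 362.4]), array([111. ,  83.6]), 24.59, np.float64(0.0136))
0.92 [447. 183.]
0.83 [313. 181.]
0.82 [313. 391.]
stock rim 12883 [559.7 402.7] [191.2 291.4] 5.52 0.0738
tab (np.int64(1003), array([471.7, 455.5]), array([ 8., 66.]), 5.83, np.float64(0.0711)) base (np.int64(10383), array([524.5, 460.8]), array([109.7,  84.4]), 5.17, np.float64(0.0217))
tab (np.int64(1044), array([485.6, 336.9]), array([ 8.3, 65.8]), 5.22, np.float64(0.0711)) base (np.int64(9565), array([536.5, 341.4]), array([110.2,  83.7]), 5.41, np.float64(0.0193))
tab (np.int64(656), array([723.3, 341.8]), array([ 9.5, 64.5]), 24.77, np.float64(0.0649)) base (np.int64(4287), array([770.2, 362.7]), array([112.1,  83.7]), 24.44, np.float64(0.0135))
2.9083 [0.53896815 0.34557037 0.24007173]
  return _methods._mean(a, axis=axis, dtype=dtype,
  ret = ret.dtype.type(ret / rcount)
```

View pics/wa0.png

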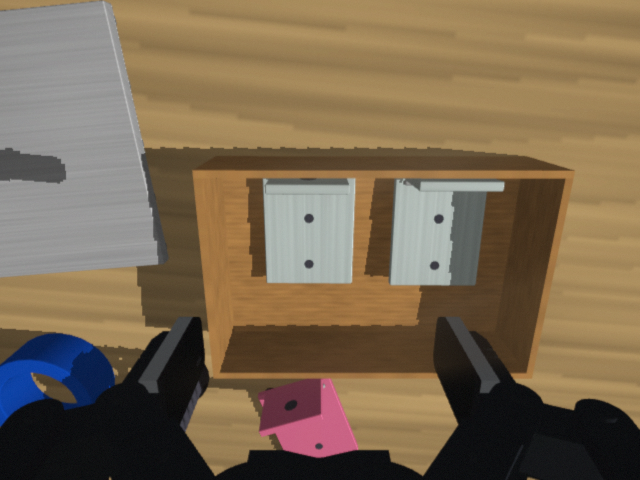

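View pics/wa1.png

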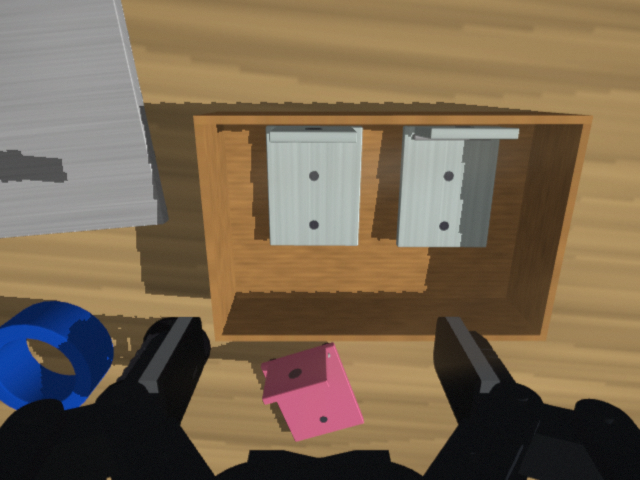

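Candidates in the close wrist view are the near foot at (309,229), the other foot at (437,231) and the pink look-alike at (307,420). I choose (309,229), because it is bare aluminium, in the stock box, on the steel plate's side. Its tab centre is (485.6, 336.9) mm with the top at 71 mm. There is about 5 mm between its back and the wall, so I'll grip it with the pads offset 7 mm toward the toe.

```bash
python3 - <<'E'
import h; from h import *
a=np.deg2rad(185.4); u=np.array([np.cos(a-np.pi),np.sin(a-np.pi)])
xy=np.array([.4856,.3369])+.007*u
f=lambda:(np.round(get_state()['contact_force'],2),np.round(get_state()['tcp_pos'],4),round(get_state()['width'],4),round(get_state()['time'],2))
ctrl.movep([*xy,.115],quat(a)); print(f())
ctrl.movel([*xy,.024],max_speed=.12); print(f())
ctrl.close_gripper(70); print(f())
ctrl.movel([*xy,.034],max_speed=.05); ctrl.pause(.1); print(f())
ctrl.movel([*xy,.135],max_speed=.15); ctrl.pause(.1); print(f())
im,d=vision.grab_frame("wrist"); cv2.imwrite("pics/lift.png",im)
im,d=vision.grab_frame("scene"); cv2.imwrite("pics/lift_s.png",cv2.resize(im[80:300,220:460],None,fx=2.5,fy=2.5))
E
```

```text
(array([0.93, 0.21, 1.32]), array([0.4934, 0.3383, 0.1162]), 0.0856, 3.51)
(array([-0.61, -0.36,  0.97]), array([0.4932, 0.338 , 0.0249]), 0.0856, 4.42)
(array([-1.25, -1.19,  5.55]), array([0.4931, 0.3378, 0.0254]), 0.0646, 4.74)
(array([-0.67,  0.2 , -2.34]), array([0.4924, 0.3374, 0.0339]), 0.065, 5.19)
(array([-0.12,  0.22, -3.04]), array([0.4919, 0.337 , 0.1337]), 0.065, 6.12)
```

View pics/lift.png

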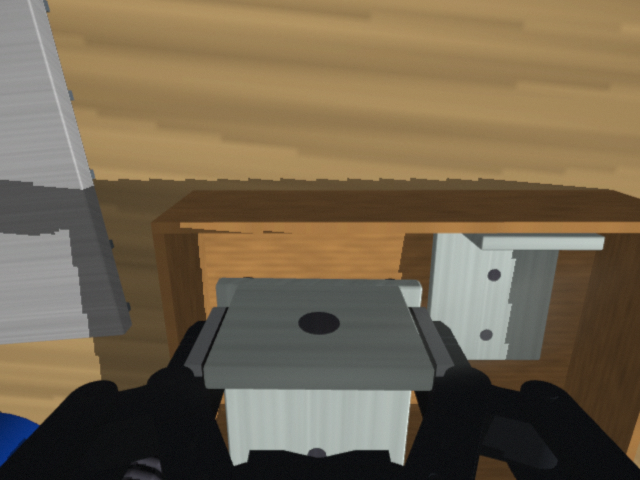

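View pics/lift_s.png

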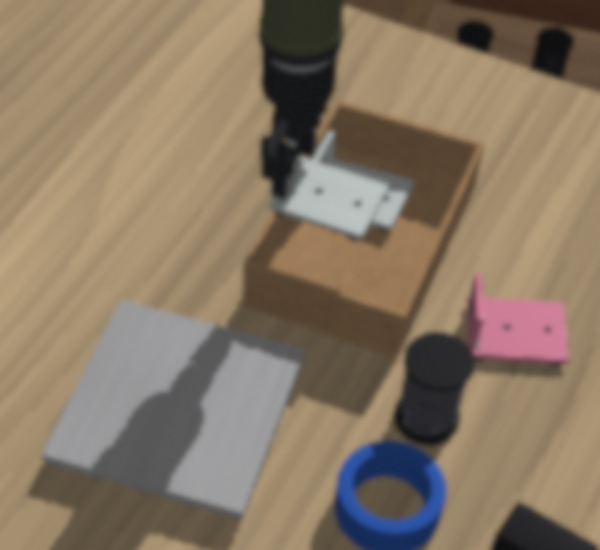

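The foot is lifted out of the box, shown at (320,335) in the wrist view, with maybe a slight toe sag. The other foot is undisturbed. Next I carry it to the plate and lower it until the force shows contact.

```bash
python3 - <<'E'
import h; from h import *
a=np.deg2rad(190.4); u=np.array([np.cos(a-np.pi),np.sin(a-np.pi)])
xy=np.array([.4915,.079])-.034*u
f=lambda:(np.round(get_state()['contact_force'],2),np.round(get_state()['tcp_pos'],4),round(get_state()['width'],4),round(get_state()['time'],2))
ctrl.movep([*xy,.135],quat(a)); print(f())
ctrl.movel([*xy,.065],max_speed=.12); ctrl.pause(.1); print(f()); f0=get_state()['contact_force'][2]
z=.065
while z>.044:
    z-=.0015; ctrl.movel([*xy,z],max_speed=.05); fz=get_state()['contact_force'][2]-f0; print(round(z,4),round(fz,2))
    if fz>3.2: break
im,d=vision.grab_frame("side"); cv2.imwrite("pics/set_s.png",cv2.resize(im[120:340,200:440],None,fx=2.5,fy=2.5))
im,d=vision.grab_frame("wrist"); cv2.imwrite("pics/set_w.png",im)
print(f())
E
```

```text
(array([-0.61,  0.1 , -2.16]), array([0.4589, 0.0744, 0.1353]), 0.0647, 7.26)
(array([-0.5 ,  0.11, -2.  ]), array([0.4587, 0.0733, 0.0657]), 0.0652, 8.09)
0.0635 -0.17
0.062 -1.03
0.0605 -0.53
0.059 -1.09
0.0575 -1.16
0.056 -1.96
0.0545 -0.18
0.053 -0.99
0.0515 -1.4
0.05 -0.47
0.0485 12.41
(array([-1.74, -0.95,  9.6 ]), array([0.4582, 0.0729, 0.0493]), 0.0651, 10.94)
```

View pics/set_s.png

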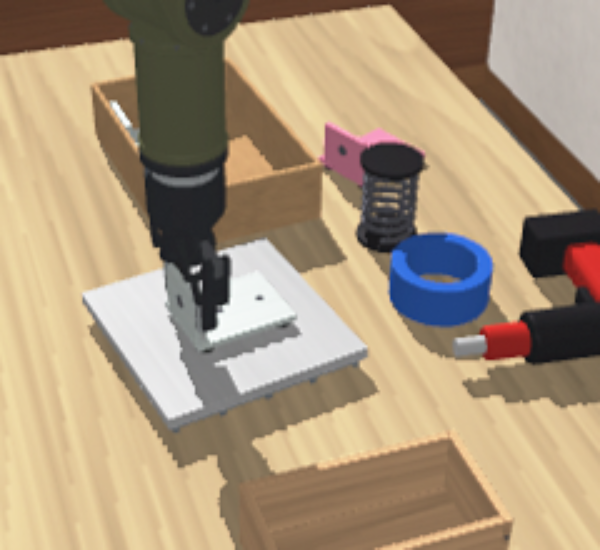

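The foot now stands on the plate. I release it, rise and measure where it stands.

```bash
python3 - <<'E'
import h; from h import *
a=np.deg2rad(190.4); u=np.array([np.cos(a-np.pi),np.sin(a-np.pi)])
xy=np.array([.4915,.079])-.034*u
ctrl.ungrasp(); ctrl.movel([*xy,.13],max_speed=.2)
c=np.array([.4915,.079])+.055*u
ctrl.movep([*c,.25],quat(a)); ctrl.pause(.15)
h.STATE=get_state(); im,d=vision.grab_frame("wrist"); ms=models.masks_of("wrist","foot_a")
cv2.imwrite("pics/onplate.png",im); W=cloud("wrist",d)
for r in ms:
    p=W[r["mask"]&(d>0)]
    print(round(r["p"],2),np.round(r["point"]),"tab",rect(p,.088,.11,(0,1,-.1,.25)),"base",rect(p,.036,.055,(0,1,-.1,.25)))
P=W[d>0]; print("plate",rect(P,.026,.034,(.3,.7,-.1,.25)))
# base plane fit of foot
p=W[ms[0]["mask"]&(d>0)]; p=p[(p[:,2]>.036)&(p[:,2]<.055)]
A=np.c_[p[:,:2],np.ones(len(p))]; co=np.linalg.lstsq(A,p[:,2],rcond=None)[0]; print("slope along x,y of foot",co[:2]@u, co[:2]@np.array([-u[1],u[0]]))
print(get_state()['time'],get_state()['contact_force'])
E
```

```text
0.85 [539. 384.] tab (np.int64(0), array([0., 0.]), array([0., 0.]), 0.0, np.float64(nan)) base (np.int64(0), array([0., 0.]), array([0., 0.]), 0.0, np.float64(nan))
0.61 [316. 138.] tab (np.int64(1234), array([450.7,  72.4]), array([ 8.1, 65.3]), 9.69, np.float64(0.0951)) base (np.int64(12313), array([501.1,  80.9]), array([110.2,  84.1]), 9.55, np.float64(0.0433))
plate (np.int64(50768), array([549.6, 121.1]), array([331.5, 278.9]), 10.41, np.float64(0.0292))
slope along x,y of foot -0.4609777033464664 -0.059741636877766326
12.7417 [0.19987783 0.04727148 0.17204568]
  return _methods._mean(a, axis=axis, dtype=dtype,
  ret = ret.dtype.type(ret / rcount)
```

View pics/onplate.png

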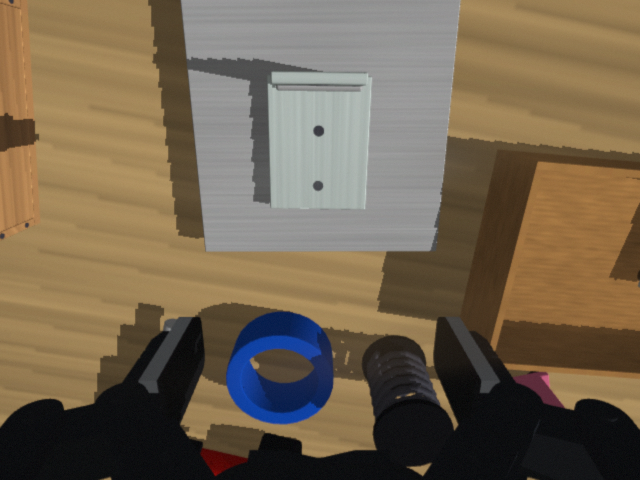

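The foot stands on the plate at (316,138), centre (501,81) mm, yaw 9.6°. Its base top is at 43 mm. Now the alternating presses.

```bash
python3 - <<'E'
import h; from h import *
import sys
yaw=np.deg2rad(9.6); a=yaw+np.pi; u=np.array([np.cos(yaw),np.sin(yaw)]); v=np.array([-u[1],u[0]])
c=np.array([.5011,.0809]); L=c+.043*u+.031*v; R=c+.043*u-.031*v
ctrl.close_gripper(30)
ctrl.movep([*L,.075],quat(a))
zs={}
for k in range(4):
    nm="LR"[k%2]; xy=L if nm=="L" else R
    ctrl.movel([*xy,.062],max_speed=.2); 
    z=zs.get(nm,.047)+.001 if nm in zs else .0475
    ctrl.movel([*xy,z],max_speed=.08); ctrl.pause(.1)
    f0=0 if k else get_state()['contact_force'][2]
    if k==0: F0=f0; print("baseline",round(F0,2))
    tr=[]
    while z>.033:
        z-=.0005; ctrl.movel([*xy,z],max_speed=.04); ctrl.pause(.05)
        s=get_state(); fz=s['contact_force'][2]-F0; tr.append((round(z*1000,1),round(s['tcp_pos'][2]*1000,2),round(fz,1)))
        if fz>8: break
    ff=[]
    for _ in range(6):
        ctrl.pause(.06); s=get_state(); ff.append((round(s['contact_force'][2]-F0,1),round(s['tcp_pos'][2]*1000,2)))
    print(nm,tr,"hold",ff,round(s['time'],2))
    zs[nm]=z+.002
    ctrl.movel([*xy,.062],max_speed=.15)
E
```

```text
baseline 1.0
L [(47.0, np.float64(47.14), np.float64(-1.6)), (46.5, np.float64(46.48), np.float64(-1.4)), (46.0, np.float64(45.99), np.float64(-1.1)), (45.5, np.float64(45.48), np.float64(-0.1)), (45.0, np.float64(44.97), np.float64(-1.0)), (44.5, np.float64(44.5), np.float64(-0.6)), (44.0, np.float64(44.15), np.float64(1.3)), (43.5, np.float64(44.12), np.float64(7.5)), (43.0, np.float64(44.07), np.float64(11.7))] hold [(np.float64(12.7), np.float64(44.05)), (np.float64(11.4), np.float64(44.05)), (np.float64(12.8), np.float64(44.06)), (np.float64(12.6), np.float64(44.05)), (np.float64(11.2), np.float64(44.08)), (np.float64(11.8), np.float64(44.07))] 17.98
R [(47.0, np.float64(47.19), np.float64(-0.4)), (46.5, np.float64(46.52), np.float64(0.6)), (46.0, np.float64(45.98), np.float64(-1.3)), (45.5, np.float64(45.48), np.float64(-0.8)), (45.0, np.float64(44.99), np.float64(-0.7)), (44.5, np.float64(44.47), np.float64(-1.6)), (44.0, np.float64(44.14), np.float64(1.7)), (43.5, np.float64(44.09), np.float64(7.0)), (43.0, np.float64(44.06), np.float64(12.0))] hold [(np.float64(11.9), np.flo
[... 547 characters left out ...]
, np.float64(44.06)), (np.float64(11.9), np.float64(44.07)), (np.float64(12.0), np.float64(44.05)), (np.float64(11.5), np.float64(44.06)), (np.float64(11.2), np.float64(44.09))] 25.53
R [(45.5, np.float64(45.67), np.float64(-0.6)), (45.0, np.float64(45.02), np.float64(-1.5)), (44.5, np.float64(44.49), np.float64(-1.2)), (44.0, np.float64(44.11), np.float64(1.1)), (43.5, np.float64(44.09), np.float64(6.7)), (43.0, np.float64(44.09), np.float64(11.2))] hold [(np.float64(13.1), np.float64(44.06)), (np.float64(12.4), np.float64(44.09)), (np.float64(12.6), np.float64(44.04)), (np.float64(12.8), np.float64(44.07)), (np.float64(12.1), np.float64(44.06)), (np.float64(12.0), np.float64(44.04))] 28.87
```

Both corners stopped the finger at 44.05 to 44.09 mm, all four times, at about 12 N. The foot is firm, so it goes in the long tray. I regrip the tab by its thickness.

```bash
python3 - <<'E'
import h; from h import *
f=lambda:(np.round(get_state()['contact_force'],2),np.round(get_state()['tcp_pos'],4),round(get_state()['width'],4),round(get_state()['time'],2))
a=np.deg2rad(99.6); t=np.array([.4507,.0724])
s=get_state()['tcp_pos']; ctrl.movel([s[0],s[1],.13],max_speed=.2)
ctrl.movep([*t,.14],quat(a)); ctrl.ungrasp(); print(f())
ctrl.movel([*t,.0545],max_speed=.12); print(f())
ctrl.close_gripper(80); print(f())
ctrl.movel([*t,.065],max_speed=.05); print(f())
ctrl.movel([*t,.17],max_speed=.2)
ctrl.movep([.47,-.33,.21],quat(np.pi/2)); ctrl.pause(.15); print(f())
h.STATE=get_state(); im,d=vision.grab_frame("wrist"); cv2.imwrite("pics/overkit.png",im)
W=cloud("wrist",d); ms=models.masks_of("wrist","kit"); np.savez("kit.npz",W=W,d=d)
for r in ms: print(round(r["p"],2),np.round(r["point"]),rect(W[r["mask"]&(d>0)],.066,.078,(.2,.8,-.6,-.2)))
P=W[d>0]; print(rect(P,.066,.078,(.3,.75,-.49,-.32)))
E
```

```text
(array([-0.62,  1.41, -0.25]), array([0.4507, 0.0724, 0.14  ]), 0.0856, 31.65)
(array([ 0.35,  0.69, -0.65]), array([0.451 , 0.0724, 0.0549]), 0.0854, 32.52)
(array([-1.08,  0.58,  4.81]), array([0.4507, 0.0724, 0.0547]), 0.0074, 33.21)
(array([ 0.25,  0.75, -2.32]), array([0.4509, 0.0724, 0.0653]), 0.0073, 33.57)
(array([-0.13,  0.35, -2.07]), array([ 0.4708, -0.3284,  0.2099]), 0.0071, 35.89)
0.76 [273. 282.] (np.int64(5865), array([ 542.6, -397.6]), array([112.9, 320.8]), 89.82, np.float64(0.0709))
(np.int64(5878), array([ 542.5, -397.6]), array([112.9, 321. ]), 89.82, np.float64(0.0709))
```

View pics/overkit.png

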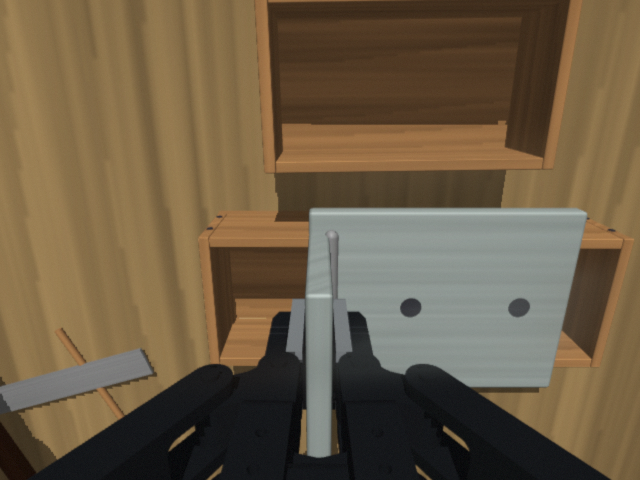

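```bash
python3 - <<'E'
from h import *
k=np.load("kit.npz"); P=k['W'][k['d']>0]
print(rect(P,.18,.22,(.475,.7,-.45,-.2))); print(np.histogram(P[(P[:,0]>.5)&(P[:,2]>.1)][:,2],bins=10))
q=P[(P[:,0]>.5)&(P[:,2]>.18)&(P[:,2]<.22)&(P[:,0]<.6)]; A=np.c_[q[:,:2],np.ones(len(q))]; print(np.linalg.lstsq(A,q[:,2],rcond=None)[0])
# kit inner edges with rim: y profile
r=P[(P[:,2]>.066)&(P[:,2]<.078)&(P[:,1]<-.32)&(P[:,1]>-.49)]
print(np.histogram(r[:,1],bins=np.arange(-.464,-.33,.004)))
E
```

```text
(np.int64(37978), array([ 526.2, -328.2]), array([102.1,  84.8]), 0.12, np.float64(0.1982))
(array([30969,     8,     0,     0,     0,     0,   382,  3092,  3631,
        3622]), array([0.19020337, 0.20034887, 0.21049437, 0.22063988, 0.23078538,
       0.24093088, 0.25107638, 0.26122188, 0.27136739, 0.28151289,
       0.29165839]))
[-0.00168803 -0.00510326  0.1973704 ]
(array([  0,   0, 111, 391, 543, 103, 112, 105, 112, 109, 107, 116, 117,
       115, 115, 129, 117, 124, 122, 120, 130, 125, 137, 135, 124, 141,
       135, 143, 412, 832, 796,   0,   0]), array([-0.464, -0.46 , -0.456, -0.452, -0.448, -0.444, -0.44 , -0.436,
       -0.432, -0.428, -0.424, -0.42 , -0.416, -0.412, -0.408, -0.404,
       -0.4  , -0.396, -0.392, -0.388, -0.384, -0.38 , -0.376, -0.372,
       -0.368, -0.364, -0.36 , -0.356, -0.352, -0.348, -0.344, -0.34 ,
       -0.336, -0.332]))
```

The foot hangs level and square in the jaws, with its base centred under the TCP. The long tray is centred at (542.5, -398). I set it down with force sensing.

```bash
python3 - <<'E'
import h; from h import *
f=lambda:(np.round(get_state()['contact_force'],2),np.round(get_state()['tcp_pos'],4),round(get_state()['width'],4),round(get_state()['time'],2))
xy=[.492,-.3984]
ctrl.movel([*xy,.15],max_speed=.2); ctrl.movel([*xy,.125],max_speed=.1); ctrl.pause(.1); F0=get_state()['contact_force']; print(f())
z=.125
for z in (.10,.08,.06,.05,.042):
    ctrl.movel([*xy,z],max_speed=.09); df=get_state()['contact_force']-F0; print(z,df.round(1))
    if np.abs(df).max()>7: print("contact"); raise SystemExit
ctrl.pause(.08)
while z>.028:
    z-=.001; ctrl.movel([*xy,z],max_speed=.04); df=get_state()['contact_force']-F0; print(round(z,4),df.round(1))
    if df[2]>3.5: break
print(f())
im,d=vision.grab_frame("side"); cv2.imwrite("pics/kit_s.png",cv2.resize(im[240:470,260:500],None,fx=2.5,fy=2.5))
E
```

```text
(array([ 0.32,  0.82, -2.6 ]), array([ 0.4925, -0.3984,  0.1261]), 0.0069, 37.11)
0.1 [-0.  -1.8 -0.4]
0.08 [ 0.  -0.5  0.1]
0.06 [-0.5 -1.7 -0. ]
0.05 [-0.9 -0.4 -0. ]
0.042 [-0.7 -0.5 -0.5]
0.041 [-0.9 -0.5  0.5]
0.04 [-0.2 -0.9  0.7]
0.039 [-0.6 -0.   0.6]
0.038 [-0.7 -0.8  0.4]
0.037 [ 0.2 -0.6  0. ]
0.036 [-0.5 -0.7  0. ]
0.035 [-0.2 -0.5 -0. ]
0.034 [-0.3 -0.7 -0.6]
0.033 [-0.5  0.3 -0.4]
0.032 [-1.7  1.4  7.9]
(array([-1.34,  2.18,  5.26]), array([ 0.492 , -0.3984,  0.0328]), 0.0068, 41.38)
```

View pics/kit_s.png

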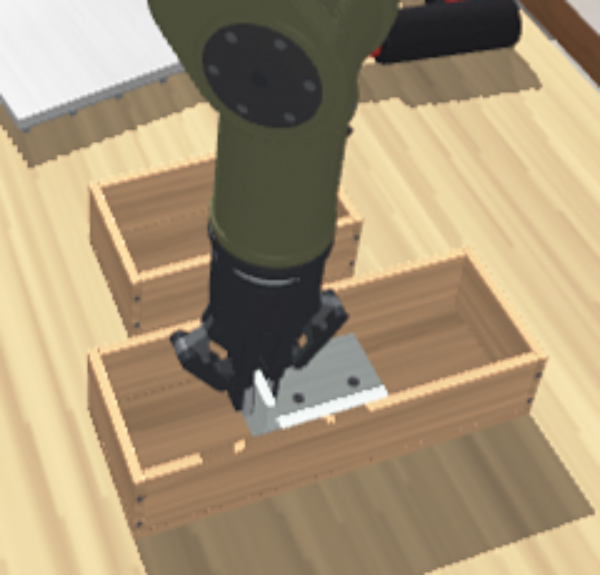

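Contact came at the expected floor height (32.5 mm). The foot stands inside the long tray, so I release, retreat and check.

```bash
python3 - <<'E'
import h; from h import *
ctrl.ungrasp(); ctrl.movel([.492,-.3984,.13],max_speed=.15); ctrl.movel([.50,-.36,.26],max_speed=.25); ctrl.pause(.15)
h.STATE=get_state(); im,d=vision.grab_frame("wrist"); cv2.imwrite("pics/final_w.png",im); W=cloud("wrist",d); P=W[d>0]
print("base",rect(P,.017,.028,(.45,.62,-.44,-.355)),"tab",rect(P,.07,.08,(.47,.51,-.438,-.36)))
im,d=vision.grab_frame("scene"); cv2.imwrite("pics/final_s.png",im); W=cloud("scene",d)
for t in ["foot_a","spring","tape"]:
    for r in models.masks_of("scene",t)[:3]:
        p=W[r["mask"]&(d>0)]; print(t,round(r["p"],2),np.round(r["point"]),np.median(p,0).round(3))
s=get_state(); print(s['time'],s['contact_force'].round(1),s['tcp_pos'].round(3))
E
```

```text
base (np.int64(7914), array([ 543.4, -400.7]), array([ 78.4, 110. ]), 89.89, np.float64(0.0213)) tab (np.int64(657), array([ 491.9, -397.9]), array([65.3,  7.6]), 89.83, np.float64(0.0731))
foot_a 0.76 [425. 212.] [0.769 0.351 0.012]
foot_a 0.72 [364. 155.] [0.518 0.451 0.02 ]
spring 0.6 [396. 235.] [0.733 0.187 0.085]
spring 0.35 [290. 244.] [0.496 0.066 0.028]
tape 0.83 [376. 270.] [0.741 0.071 0.042]
44.05 [ 0.5 -0.1 -0.3] [ 0.5   -0.36   0.259]
```

View pics/final_w.png

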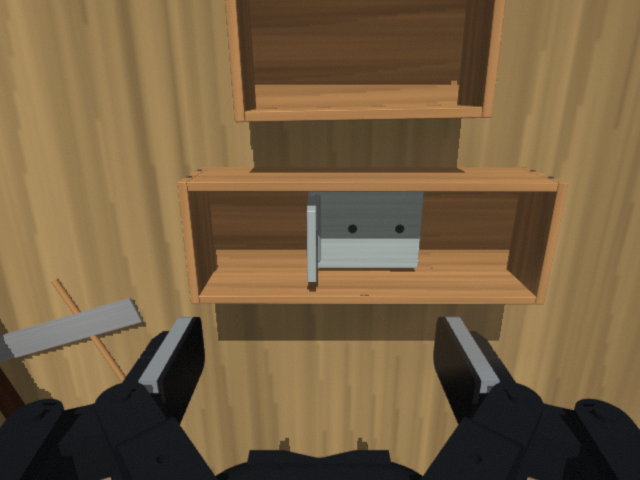

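View pics/final_s.png

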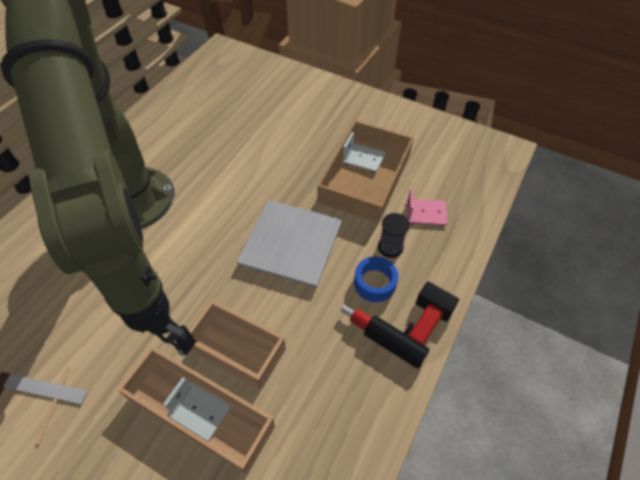

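The foot stands level in the long tray, wrist view (363,230). The other foot (364,155), spring (395,235), tape (376,275) and pink bracket (428,211) are where they were. I hand in the job.

```bash
python3 - <<'E'
from h import *
ticket.close_job()
E
```

```text
the job is handed in; nothing more can be done
```

The foot nearer the plate stood firm, so it now stands in the long plywood tray, and the job is handed in at about 44 s of robot time.

- **Pick:** I gripped the foot across its tab in the stock box and stood it on the checking plate.
- **Rocking test:** I let go and pressed the toe corners left, right, left, right at about 12 N for roughly 0.35 s each. All four presses stopped the fingers at 44.05 to 44.09 mm, so it does not rock.
- **Placing:** I took it by the tab's 8 mm thickness and lowered it until the force showed contact with the tray floor, then let go.

**Last checks:** The tab's top is at about 73 mm, within 1 mm of expected, and the foot is square in the tray. The gripper is clear with no contact force. The other foot, the spring, the tape and the pink look-alike are where they were.

**Disagreements:**
- The cameras differed by about 3 mm on the long tray's position across its width. I used the wrist camera's value, and the foot went in without touching a wall.
- The final scene-view network missed the foot in the tray, but both pictures and the depth readings show it there.

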